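Couple the quick-release head to the ball stand

ROBOT

A 6-joint arm with a two-finger parallel gripper is mounted at the origin on the work surface; the furniture and walls round the work are solid. World frame = base frame: x ahead of the robot, y to its left, z up, the work surface at z = 0. Lengths are in mm, angles in degrees, forces in N, time in s.
With the tool pointing down it reaches from about 350 to 875 mm from the base axis. Payload 4.2 kg.
Tool frame: the origin (TCP) lies at the very end of the fingers, on their centre line; the grasp point (between the pads) lies behind it (manip.grip_point_offset is the z of the grasp point in the tool frame, in mm); z points along the fingers, y is the line along which they close (so a half turn about z gives the same grasp; the last joint's range is limited). The gripper opens to 85 mm and grips with 20 to 120 N. Pads are 22 mm wide; open, the fingers measure 114 mm over their backs; the gripper's body (76 mm by 85 mm) begins 54 mm behind the grasp point. The pads swing forward as they close: fully open they stand 13 mm farther back than shut.
Start: joints at [86.78, 22.042, 0.453, 0, -68.411, -14.817], TCP at [193.484, 594.275, 231.312] pointing down, gripper open.
Joint ranges: [-179.83, 179.83], [-69.29, 118.12], [-61.27, 80.66], [-181.25, 117.63], [-171.15, -9.14], [-177.46, 177.46]. Speed limits (degrees/s): [159.86, 159.86, 180, 180, 180, 180].

INTERFACE

Orientations are given as a 3x3 rotation matrix whose columns are the frame's x, y, z axes.
In Python, from cell import observe, eyes, manip gives the robot as it stands.
- The arm moves only by the shell command python3 -m handwheel 'ROWS' [FORCE]. ROWS is a JSON object of lists of equal length, an entry for each row: "delta_pos": the shift along the tool's x, y, z each as a share of 200 mm, from -1 to 1, a list of three; "rotation": the turn, a rotation vector about the tool's x, y, z each as a share of 30 degrees, from -1 to 1, a list of three; "grip": the closure, from -1 (fully open) to 1 (shut). In form: {"delta_pos": [[tx, ty, tz], ...], "rotation": [[wx, wy, wz], ...], "grip": [grip, ...]}. A call has 1 to 8 rows; each row shifts and turns the commanded pose from where the row before left it, along the tool's axes as they then stand; what a row does not reach is not made up. A row lasts 1/10 s, in which the tool goes at most 50 mm and 8.59 degrees, less where a joint would pass 70% of its speed; a pose out of reach is approached as far as the arm can. A call with a number of a shift or a turn outside -1 to 1 is refused whole. A call with a gripper value outside its range is refused whole. The fingers move at their own pace and stop on an object; FORCE is the grip in N (left out, the last holds). Time passes only in rows, so rows that do not move let the fingers close. It gives the time, the measured TCP pose, the force, the opening and the grip force at its end, in the units of the state.
- observe(): the state, without advancing time (a new reading comes with each control period).
- eyes.camera(name): name is "side" or "top"; returns the picture (384x512x3 uint8, blue, green, red); there is no depth.
- eyes.camera_model(name): a dict with "K" (3x3 intrinsics, pixels), "dist" ([k1, k2, p1, p2, k3] as OpenCV has them; the pictures are not rectified), "rvec" (rotation vector, rad) and "tvec" (3), from world to camera coordinates, as OpenCV has them. Camera axes: x right, y down, z forward; pixel columns grow to the right and rows downward; lengths in mm; the calibration is good to about 2 mm. A picture is of the moment at which its call begins. camera_model takes no time and is no camera call.
- manip.close_job(): hands the job in; it is judged then, once.
The state is a dict: "time_s": time; "joints": joint angles; "qvel": joint speeds; "effort": joint torques, N m; "position": TCP position; "tool_rot": TCP orientation; "force": force on the tool from outside, world axes, zero at the start; "moment": the same for the moment, N m; "finger_gap": finger opening in mm; "gripper_force": force on a finger pad.
Only numpy, scipy, OpenCV 4.12 (cv2) and the standard library are available. Lean on these libraries where they do the work, as an engineer would, in place of code of your own. Each camera call takes 0.05 s, during which the arm holds its last target. There are 200 camera calls.

TASK

Fit the aluminium quick-release head on the ball stand so that an instrument can later be clipped to it: lift it by its grip fin, lower it over the ball and push it fully home, flat on the round seat plate, with a firm push of about 15 to 25 N. Only then press its latch lever all the way down to lock it to the ball, and let go. Never push with more than about 25 N, and leave the petri dishes, label roll and cotton jar where they are.

Things in the scene. Friction and masses are not known exactly. Their poses are not given: they have to be found in the camera images.
- stand: Ball stand, fixed. Origin: under its foot (96 mm wide), on the worktop. On its axis: column, flat round seat plate (84 mm wide), 12 mm neck, 28 mm steel ball, its top 32 mm above the seat plate. The stem is clamped at an unknown height: the seat plate's top is 50 to 70 mm above the worktop, not measured, so lower the head by feel. The stem does not give. Yaw does not matter.
- coupling: Loose aluminium coupling head, 0.35 kg, standing upright on the worktop. Origin: bore axis, level with the flat underside. z up, x towards the latch lever, y across the fin. Foot plate reaches 36 mm to -x, 40 mm to +x, 36 mm to each side, 8 mm thick; 46 mm square block up to 42 mm height; on top a grip fin (-x half) and lever (+x half). Head may sit on the ball at any yaw.
- fin_centre (a point): Where to grip the head: centre of its upright fin, 20 mm thick along the head's y (grip across this), 22 mm along x, 40 mm high. This point is 62 mm above the head's underside, 19 mm under the fin's top, 11 mm to -x of the bore axis.
- mouth (a point): Middle of the bore's mouth in the head's underside. Bore 30.4 mm wide, 34 mm deep, goes over the ball. Two spring plungers in the bore grip the ball from 13 mm above the seat plate onwards and resist with 4 to 14 N, so the head hangs short of the seat if it is let go early. It is home when it stops hard, flat on the seat plate: this point is then on the stand's axis, at the seat plate's top.
- latch_lever (a joint): Latch lever hinged on the head 10 mm to +x of the bore axis, 48 mm above the underside. 0 = raised (open, pad end up 23 degrees), 0.40 rad = fully down (latched), hard stop. Friction holds it where left; moving it takes 6 to 10 N at the pad. Its claw swings under the ball: it goes fully down only when the head is fully seated; pushed down earlier it bars the ball.
- lever_pad (a point): Middle of the top of the black pad (16 x 20 mm) on the lever's free end; moves with it. Raised: 34 mm to +x of the bore axis, 64 mm above the head's underside; latched: 38 mm and 54 mm. Press straight down from above on its middle. The fin is 34 mm away to -x and its top is 17 mm higher than the raised pad.
- petri_dishes: Bystander, leave alone: two stacked petri dishes, 59 mm wide, 30 mm high; origin under the centre.
- label_roll: Bystander, leave alone: roll of labels, 59 mm wide, 34 mm high; origin under the centre.
- cotton_jar: Bystander, leave alone: glass jar of cotton balls with knobbed lid, 68 mm wide, 96 mm high; origin under the centre.

How it is judged:
By the outcome, as a careful person would: the job done as asked, in the order asked, and still so for the second after the job is handed in, with the robot touching nothing.
It also fails if it takes over 54 s, if anything falls off the work surface, if the arm or the gripper's body presses on something with over 40 N, if the wrist force passes 120 N, or if a joint passes its speed limit or range.

## Working session

There is one attempt and no reset: what is moved stays moved. The work goes in short steps, Python scripts to look and compute and a shell command to move; the robot and the scene stay as the last step left them, time stands still between calls to the robot, and variables do not carry over. Pictures are saved under pics/ and viewed, at most 10 in all, crops included, and the job is handed in when it is done.

```bash
mkdir -p pics; ls
python3 - <<'E'
from cell import observe, eyes, manip
import cv2
s=observe(); print(s); print(manip.grip_point_offset)
for n in("top","side"):
    cv2.imwrite(f"pics/{n}0.png",eyes.camera(n)); print(eyes.camera_model(n))
E
```

```text
pics
{'time_s': 0.0, 'joints': array([ 8.67817638e+01,  2.20909672e+01,  3.79131099e-01, -3.01237555e-02,
       -6.84096157e+01, -1.48173248e+01]), 'qvel': array([ 0.14786721, -0.06141876,  0.02451366, -0.03743456,  0.03098503,
       -0.00595634]), 'effort': array([-8.87214956e-04, -3.92293561e+01,  1.88409001e+01,  4.18623537e+00,
       -4.54081179e-03, -7.15202191e-07]), 'position': array([193.2917195 , 593.74545938, 230.2120324 ]), 'tool_rot': array([[ 9.50804485e-01, -3.09790998e-01, -6.07097171e-04],
       [-3.09791585e-01, -9.50802193e-01, -2.08889725e-03],
       [ 6.98922396e-05,  2.17420647e-03, -9.99997634e-01]]), 'force': array([-0.71911111, -0.5021424 , -0.31668835]), 'moment': array([ 0.01346999, -0.03570556,  0.00289964]), 'gripper_force': 0.0, 'finger_gap': 85.23893369777504}
-18.700000000000003
{'K': array([[480.66033248,   0.        , 257.28153115],
       [  0.        , 480.66033248, 195.50884821],
       [  0.        ,   0.        ,   1.        ]]), 'dist': array([-0.10877994,  0.        ,  0.        ,  0.        ,  0.        ]), 'rvec': array([ 2.17948996, -2.18799098,  0.04810015]), 'tvec': array([-126.31646268,  460.62152758, 1209.82792517])}
{'K': array([[364.37699061,   0.        , 255.3245502 ],
       [  0.        , 364.37699061, 192.62425274],
       [  0.        ,   0.        ,   1.        ]]), 'dist': array([-0.08514871,  0.        ,  0.        ,  0.        ,  0.        ]), 'rvec': array([ 2.12460746, -0.18944602,  0.07209171]), 'tvec': array([-463.88148511,   65.46232575,  978.95393069])}
```

View pics/top0.png

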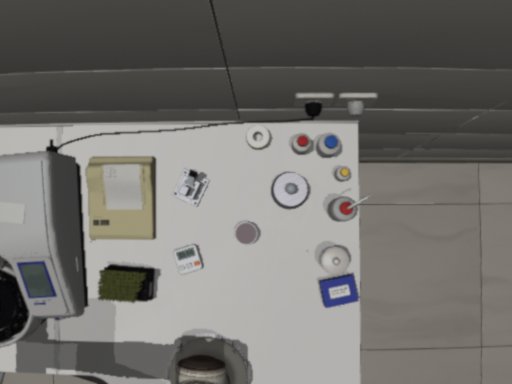

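View pics/side0.png

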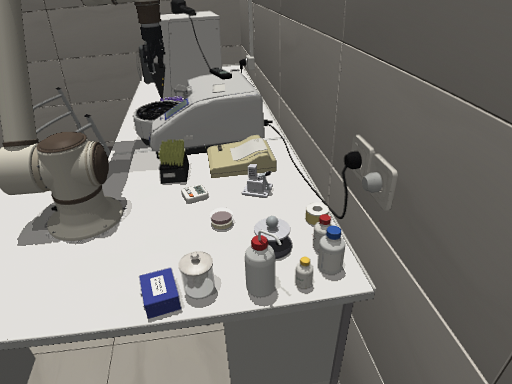

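```bash
cat > h.py <<'E'
import numpy as np, cv2
from cell import observe, eyes, manip
def cam(n):
    m=eyes.camera_model(n); return m["K"],m["dist"],m["rvec"],m["tvec"]
def proj(n,P):
    K,d,r,t=cam(n); return cv2.projectPoints(np.array(P,float).reshape(-1,3),r,t,K,d)[0].reshape(-1,2)
def ray(n,uv):
    K,d,r,t=cam(n); R=cv2.Rodrigues(r)[0]
    x=cv2.undistortPoints(np.array(uv,float).reshape(-1,1,2),K,d).reshape(-1,2)
    return -R.T@t,[R.T@np.array([a,b,1]) for a,b in x]
def atz(n,uv,z):
    c,D=ray(n,uv); return np.array([c+v*(z-c[2])/v[2] for v in D])
def crop(n,x,y,w,h,f,name,img=None):
    im=eyes.camera(n) if img is None else img
    cv2.imwrite(name,cv2.resize(im[y:y+h,x:x+w],None,fx=f,fy=f,interpolation=cv2.INTER_CUBIC))
E
python3 - <<'E'
from h import *
print(proj("top",[[0,0,0],[193,594,231]]),proj("side",[[0,0,0],[193,594,231]]))
print(atz("top",[[192,190]],0),atz("top",[[291,189]],60), cam("side")[3])
t=cv2.imread("pics/top0.png");s=cv2.imread("pics/side0.png")
a=cv2.resize(t[160:214,165:219],(400,400),interpolation=2);b=cv2.resize(t[165:215,265:315],(400,400),interpolation=2)
cv2.imwrite("pics/t1.png",np.hstack([a,b]))
a=cv2.resize(s[160:200,238:278],(400,400),interpolation=2);b=cv2.resize(s[210:260,245:295],(400,400),interpolation=2)
cv2.imwrite("pics/s1.png",np.hstack([a,b]))
E
```

```text
[[207.94730341 375.40944756]
 [-68.62100672 311.03990993]] [[ 86.02983898 216.51489268]
 [157.33243072  72.69205288]]
[[475.86858692  40.63877973   0.        ]] [[ 472.89631238 -211.35683266   60.        ]] [-463.88148511   65.46232575  978.95393069]
```

View pics/t1.png

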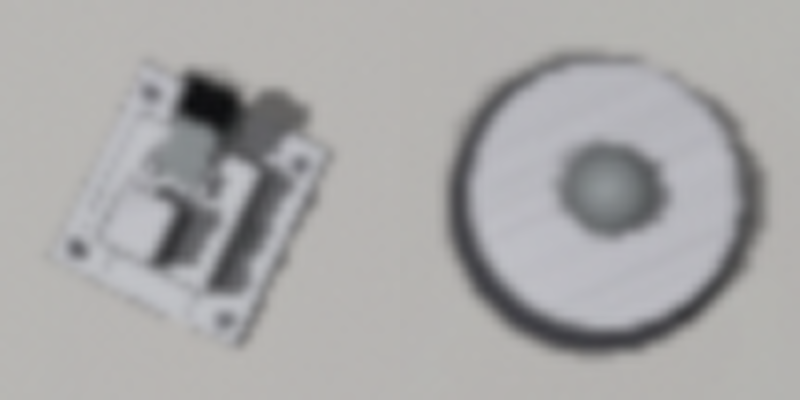

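View pics/s1.png

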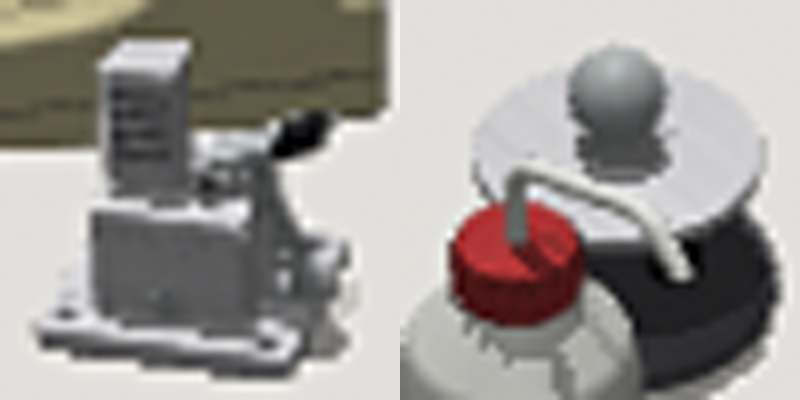

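Run:
```python
from h import *
from scipy.optimize import least_squares as ls
f=lambda a,s,o:(np.array(a)+.5)/s-.5+np.array(o)
T=f([(145,60),(333,155),(240,345),(55,255),(212,100),(138,226)],400/54,(165,160))
S=f([(38,322),(295,352),(303,135),(146,54)],10,(238,160))
H=np.array([(40,36,8),(40,-36,8),(-36,-36,8),(-36,36,8),(34,0,64),(-11,0,81)],float)
def res(p):
    c,s=np.cos(p[2]),np.sin(p[2]); W=H@np.array([[c,-s,0],[s,c,0],[0,0,1]]).T+[p[0],p[1],0]
    return np.r_[(proj("top",W)-T),(proj("side",W[[2,1,4,5]])-S)]
r=ls(lambda p:res(p).ravel(),[476,40,-.5])
print(r.x[:2],np.degrees(r.x[2]));print(res(r.x).round(1).tolist())
c,s=np.cos(r.x[2]),np.sin(r.x[2]);print("fin",r.x[0]-11*c,r.x[1]-11*s)
# ball
bt=f((210,190),8,(265,165));bs=f((218,88),8,(245,210))
pt=f((208,194),8,(265,165))
r=ls(lambda p:np.r_[(proj("top",p[:3])[0]-bt),(proj("side",p[:3])[0]-bs),(proj("top",[p[0],p[1],p[2]-18])[0]-pt)],[473,-211,80])
print(r.x,r.fun)
```

```text
[481.43861187  43.84232238] -25.72937486685118
[[0.5, -0.0], [0.1, -0.9], [-0.2, 0.2], [-0.3, 0.2], [-0.4, 0.3], [0.5, -0.6], [-0.3, 0.3], [-0.5, 0.7], [-0.3, -1.1], [0.1, -0.1]]
fin 471.52921159016944 48.617653370062136
[ 474.15767798 -210.4743665    72.41780674] [ 0.09827906 -0.20484529 -0.33793982  0.03398683 -0.0493101  -0.15731525]
```

```bash
python3 -m handwheel '{"delta_pos":[[0,0,-0.2],[0,0,-0.2],[0,0,-0.2],[0.14,0.14,0],[0.14,0.14,0],[0.14,0.14,0],[0.14,0.14,0],[0.14,0.14,0]],"rotation":[[0,0,0],[0,0,0],[0,0,0],[0,0,0],[0,0,0],[0,0,0],[0,0,0],[0,0,0]],"grip":[-1,-1,-1,-1,-1,-1,-1,-1]}' 50
python3 -m handwheel '{"delta_pos":[[0.14,0.14,0],[0.14,0.14,0],[0.14,0.14,0],[0.14,0.14,0],[0.14,0.14,0],[0.14,0.14,0],[0.14,0.14,0],[0.14,0.14,0]],"rotation":[[0,0,0],[0,0,0],[0,0,0],[0,0,0],[0,0,0],[0,0,0],[0,0,0],[0,0,0]],"grip":[-1,-1,-1,-1,-1,-1,-1,-1]}'
cat > go.py <<'E'
# print tool-frame rows units to target TCP x,y,z and tool-x yaw (deg), assuming tool pointing down
import sys
from h import *
s=observe(); R=s["tool_rot"]; p=np.array([float(v) for v in sys.argv[1:4]]); y=np.radians(float(sys.argv[4]))
Rt=np.array([[np.cos(y),np.sin(y),0],[np.sin(y),-np.cos(y),0],[0,0,-1]])
print("t",s["time_s"],"pos",s["position"].round(1),"F",s["force"].round(1),"gap",round(s["finger_gap"],1))
print("delta units",(R.T@(p-s["position"])/200).round(4),"rot",(np.degrees(cv2.Rodrigues(R.T@Rt)[0].ravel())/30).round(4))
E
python3 go.py 471.5 48.6 150 -25.7
```

```text
time_s: 0.9
position: [283.5, 416.1, 350.9]
tool_rot: [[0.951, -0.309, -0.0], [-0.309, -0.951, -0.001], [-0.0, 0.001, -1.0]]
force: [1.2, 0.5, 0.7]
finger_gap: 85.6
gripper_force: 0.0
time_s: 1.7
position: [427.0, 133.8, 351.1]
tool_rot: [[0.951, -0.309, -0.0], [-0.309, -0.951, 0.0], [-0.0, 0.0, -1.0]]
force: [0.3, -0.4, 0.0]
finger_gap: 85.5
gripper_force: 0.0
t 1.7 pos [427.  133.8 351.1] F [ 0.3 -0.4  0. ] gap 85.5
delta units [0.3437 0.3364 1.0054] rot [2.000e-04 7.000e-04 2.559e-01]
```

```bash
python3 -m handwheel '{"delta_pos":[[0.14,0.14,0.1],[0.14,0.14,0.1],[0.065,0.055,0.2],[0,0,0.2],[0,0,0.2],[0,0,0.1],[0,0,0.1],[0,0,0]],"rotation":[[0,0,0],[0,0,0],[0,0,0],[0,0,0.256],[0,0,0],[0,0,0],[0,0,0],[0,0,0]],"grip":[-1,-1,-1,-1,-1,-1,-1,-1]}'
python3 go.py 471.5 48.6 48 -25.7
python3 - <<'E'
from h import *
t=eyes.camera("top");s=eyes.camera("side")
a=cv2.resize(t[140:220,155:235],(400,400),interpolation=2);b=cv2.resize(s[120:200,218:298],(400,400),interpolation=2)
cv2.imwrite("pics/a2.png",np.hstack([a,b]))
E
```

```text
time_s: 2.5
position: [469.5, 49.5, 148.4]
tool_rot: [[0.901, -0.435, -0.007], [-0.435, -0.901, -0.002], [-0.005, 0.005, -1.0]]
force: [-0.1, -0.1, 0.9]
finger_gap: 85.6
gripper_force: 0.0
t 2.5 pos [469.5  49.5 148.4] F [-0.1 -0.1  0.9] gap 85.6
delta units [ 0.0135 -0.0029  0.5022] rot [ 0.0101  0.01   -0.0021]
```

View pics/a2.png

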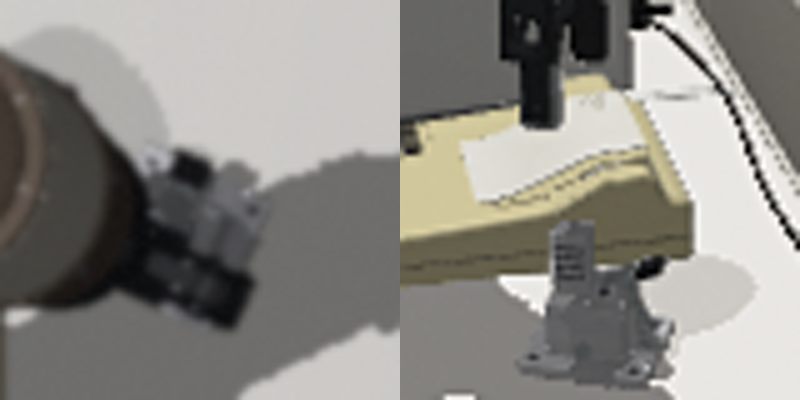

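```bash
python3 -m handwheel '{"delta_pos":[[0.0135,-0.003,0.12],[0,0,0.12],[0,0,0.1],[0,0,0.06],[0,0,0.05],[0,0,0.05],[0,0,0],[0,0,0]],"rotation":[[0.01,0.01,0],[0,0,0],[0,0,0],[0,0,0],[0,0,0],[0,0,0],[0,0,0],[0,0,0]],"grip":[-1,-1,-1,-1,-1,-1,-1,-1]}'
python3 go.py 471.5 48.6 48 -25.7
python3 -m handwheel '{"delta_pos":[[0,0,0],[0,0,0],[0,0,0],[0,0,0],[0,0,0],[0,0,0],[0,0,0],[0,0,0]],"rotation":[[0,0,0],[0,0,0],[0,0,0],[0,0,0],[0,0,0],[0,0,0],[0,0,0],[0,0,0]],"grip":[0,0.2,0.3,0.4,0.5,1,1,1]}' 60
python3 go.py 471.5 48.6 48 -25.7
```

```text
time_s: 3.4
position: [475.4, 50.1, 51.7]
tool_rot: [[0.901, -0.434, 0.008], [-0.434, -0.901, 0.003], [0.006, -0.006, -1.0]]
force: [0.1, 0.4, 1.2]
finger_gap: 85.8
gripper_force: 0.0
t 3.4 pos [475.4  50.1  51.7] F [0.1 0.4 1.2] gap 85.8
delta units [-0.0146  0.0155  0.0186] rot [-0.0111 -0.0113 -0.0001]
time_s: 4.2
position: [474.8, 49.7, 51.6]
tool_rot: [[0.901, -0.434, 0.006], [-0.434, -0.901, 0.002], [0.005, -0.004, -1.0]]
force: [-1.2, -1.1, 5.2]
finger_gap: 18.9
gripper_force: 60.0
t 4.2 pos [474.8  49.7  51.6] F [-1.2 -1.1  5.2] gap 18.9
delta units [-0.0124  0.0121  0.0176] rot [-0.0086 -0.0094 -0.0003]
```

```bash
python3 -m handwheel '{"delta_pos":[[0,0,0],[0,0,0],[0,0,-0.05],[0,0,-0.1],[0,0,-0.15],[0,0,-0.2],[0,0,-0.15],[0,0,0]],"rotation":[[0,0,0],[0,0,0],[0,0,0],[0,0,0],[-0.01,-0.01,0],[0,0,0],[0,0,0],[0,0,0]],"grip":[1,1,1,1,1,1,1,1]}' 100
python3 go.py 466.5 -206.8 180 -25.7
python3 - <<'E'
from h import *
t=eyes.camera("top");s=eyes.camera("side")
a=cv2.resize(t[140:220,155:235],(400,400),interpolation=2);b=cv2.resize(s[110:190,218:298],(400,400),interpolation=2)
cv2.imwrite("pics/a3.png",np.hstack([a,b]))
E
```

```text
time_s: 5.0
position: [477.2, 50.9, 185.6]
tool_rot: [[0.901, -0.433, 0.01], [-0.433, -0.901, 0.004], [0.007, -0.008, -1.0]]
force: [1.1, 0.9, -3.9]
finger_gap: 18.3
gripper_force: 98.3
t 5.0 pos [477.2  50.9 185.6] F [ 1.1  0.9 -3.9] gap 18.3
delta units [0.5101 1.1847 0.0224] rot [-0.0149 -0.0135  0.0005]
```

View pics/a3.png

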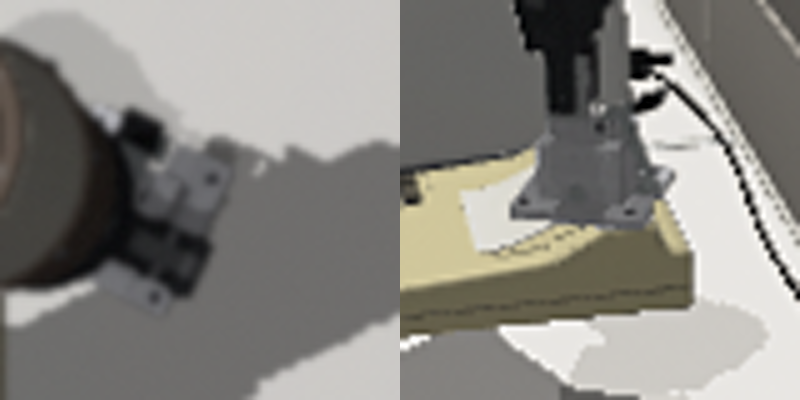

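```bash
python3 -m handwheel '{"delta_pos":[[0.03,0.08,0],[0.07,0.16,0],[0.08,0.18,0],[0.08,0.2,0],[0.08,0.2,0],[0.08,0.18,0],[0.06,0.12,0],[0.03,0.065,0]],"rotation":[[0,0,0],[0,0,0],[0,0,0],[0,0,0],[0,0,0],[0,0,0],[0,0,0],[0,0,0]],"grip":[1,1,1,1,1,1,1,1]}'
python3 -m handwheel '{"delta_pos":[[0,0,0],[0,0,0],[0,0,0]],"rotation":[[0,0,0],[0,0,0],[0,0,0]],"grip":[1,1,1]}'
python3 go.py 466.5 -206.8 180 -25.7
python3 - <<'E'
from h import *
t=eyes.camera("top");s=eyes.camera("side")
np.save("t4.npy",t);np.save("s4.npy",s)
a=cv2.resize(t[150:214,260:324],(400,400),interpolation=2);b=cv2.resize(s[165:265,222:322],(400,400),interpolation=2)
cv2.imwrite("pics/a4.png",np.hstack([a,b]))
E
```

```text
time_s: 5.9
position: [461.8, -209.5, 178.5]
tool_rot: [[0.9, -0.437, -0.005], [-0.437, -0.9, 0.001], [-0.005, 0.001, -1.0]]
force: [0.5, 0.1, -3.6]
finger_gap: 18.3
gripper_force: 98.5
time_s: 6.2
position: [463.3, -207.0, 180.6]
tool_rot: [[0.901, -0.433, -0.001], [-0.433, -0.901, 0.001], [-0.002, 0.0, -1.0]]
force: [-0.2, 0.7, -4.1]
finger_gap: 18.2
gripper_force: 98.5
t 6.2 pos [ 463.3 -207.   180.6] F [-0.2  0.7 -4.1] gap 18.2
delta units [ 0.0139 -0.0078  0.003 ] rot [0.0001 0.0029 0.0014]
```

View pics/a4.png

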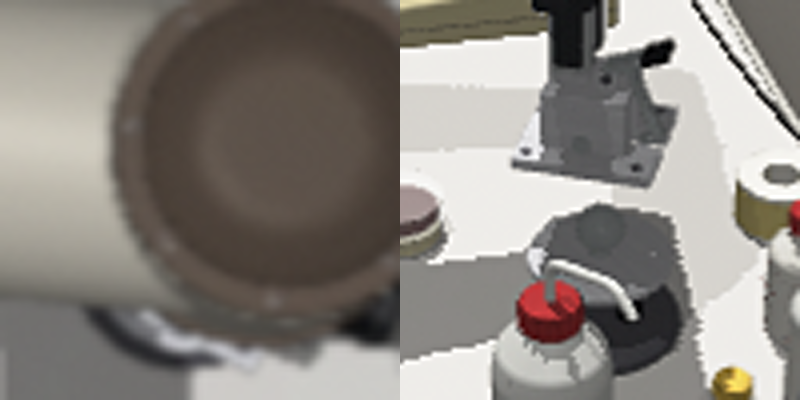

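Run:
```python
from h import *
from scipy.optimize import least_squares as ls
S=(np.array([(512,162),(650,185),(677,110),(657,53)])-[400,0]+.5)/4-.5+[222,165]
H=np.array([(-36,-36,8),(40,-36,8),(40,36,8),(34,0,64)],float)
y=np.radians(-25.7);c,s=np.cos(y),np.sin(y);R=np.array([[c,-s,0],[s,c,0],[0,0,1]])
tcp=np.array([463.3,-207,180.6])
W=lambda p:(H+[p[0],0,p[1]])@R.T+tcp
r=ls(lambda p:(proj("side",W(p))-S).ravel(),[8.5,-51.6]);print(r.x,r.fun.round(1))
r=ls(lambda p:(proj("side",W([p[0],-51.6]))-S).ravel(),[8.5]);print(r.x)
print("bore",tcp+R@[8.5,0,0])
```

```text
[  8.07103729 -56.04815387] [-0.4  0.1  0.2 -0.5  0.4  0.2 -0.1  0.2]
[8.53787137]
bore [ 470.95915468 -210.68610222  180.6       ]
```

Run:
```python
from h import *
from scipy.optimize import least_squares as ls
S=(np.array([(512,162),(650,185),(677,110),(657,53)])-[400,0]+.5)/4-.5+[222,165]
H=np.array([(-36,-36,8),(40,-36,8),(40,36,8),(34,0,64)],float)
y=np.radians(-25.7);c,s=np.cos(y),np.sin(y);R=np.array([[c,-s,0],[s,c,0],[0,0,1]])
tcp=np.array([463.3,-207,180.6])
r=ls(lambda p:(proj("side",(H+[0,0,-51.6])@R.T+tcp+[p[0],p[1],0])-S).ravel(),[8,-3]);print(r.x+tcp[:2],r.fun.round(1))
f=lambda a,s,o:(np.array(a)+.5)/s-.5+np.array(o)
# top/side separately at the first head pose
T=f([(145,60),(333,155),(240,345),(55,255),(212,100),(138,226)],400/54,(165,160))
S=f([(38,322),(295,352),(303,135),(146,54)],10,(238,160))
H=np.array([(40,36,8),(40,-36,8),(-36,-36,8),(-36,36,8),(34,0,64),(-11,0,81)],float)
W=lambda p:H@R.T+[p[0],p[1],0]
print("top",ls(lambda p:(proj("top",W(p))-T).ravel(),[480,44]).x,"side",ls(lambda p:(proj("side",W(p)[[2,1,4,5]])-S).ravel(),[480,44]).x)
for z in(50,55,60,65,70):print(z,"ball top",atz("top",f((210,190),8,(265,165)),z+18)[0],"plate",atz("top",f((208,194),8,(265,165)),z)[0],"side",atz("side",f((218,88),8,(245,210)),z+18)[0])
```

```text
[ 469.08103818 -217.11411832] [-0.7  0.2  0.3 -0.4  0.5  0.2 -0.  -0. ]
top [481.09732661  43.90977054] side [482.06315479  43.59997412]
50 ball top [ 473.98984975 -210.47411111   68.        ] plate [ 474.09313839 -210.8316741    50.        ] side [ 476.13726481 -204.66899379   68.        ]
55 ball top [ 473.61842345 -210.20081578   73.        ] plate [ 473.72692726 -210.56102599   55.        ] side [ 474.77458247 -211.26636845   73.        ]
60 ball top [ 473.24699715 -209.92752046   78.        ] plate [ 473.36071612 -210.29037788   60.        ] side [ 473.41190013 -217.8637431    78.        ]
65 ball top [ 472.87557085 -209.65422513   83.        ] plate [ 472.99450499 -210.01972977   65.        ] side [ 472.04921778 -224.46111776   83.        ]
70 ball top [ 472.50414455 -209.38092981   88.        ] plate [ 472.62829385 -209.74908167   70.        ] side [ 470.68653544 -231.05849242   88.        ]
```

```bash
python3 -m handwheel '{"delta_pos":[[0.013,-0.017,0],[0,0,0.05],[0,0,0.05],[0,0,0.05],[0,0,0.02],[0,0,0],[0,0,0]],"rotation":[[0,0,0],[0,0,0],[0,0,0],[0,0,0],[0,0,0],[0,0,0],[0,0,0]],"grip":[1,1,1,1,1,1,1]}'
python3 go.py 467.1 -205 140 -25.7
for i in 1; do python3 -m handwheel '{"delta_pos":[[0,0,0.015],[0,0,0.015],[0,0,0]],"rotation":[[0,0,0],[0,0,0],[0,0,0]],"grip":[1,1,1]}'; done
```

```text
time_s: 7.0
position: [467.6, -206.2, 147.3]
tool_rot: [[0.901, -0.434, 0.0], [-0.434, -0.901, -0.0], [0.0, 0.0, -1.0]]
force: [-0.1, -0.5, -3.2]
finger_gap: 18.7
gripper_force: 98.6
t 7.0 pos [ 467.6 -206.2  147.3] F [-0.1 -0.5 -3.2] gap 18.7
delta units [-0.005  -0.0044  0.0366] rot [ 0.0004 -0.0003 -0.0004]
time_s: 7.3
position: [467.1, -206.0, 141.0]
tool_rot: [[0.901, -0.434, -0.001], [-0.434, -0.901, 0.0], [-0.001, 0.0, -1.0]]
force: [0.2, -0.3, -3.5]
finger_gap: 18.4
gripper_force: 98.6
```

```bash
python3 -m handwheel '{"delta_pos":[[0,0,0.015],[0,0,0]],"rotation":[[0,0,0],[0,0,0]],"grip":[1,1]}'
python3 -m handwheel '{"delta_pos":[[0,0,0.015],[0,0,0]],"rotation":[[0,0,0],[0,0,0]],"grip":[1,1]}'
```

```text
time_s: 7.5
position: [467.2, -206.0, 138.0]
tool_rot: [[0.901, -0.434, -0.001], [-0.434, -0.901, 0.0], [-0.001, 0.0, -1.0]]
force: [0.2, -0.5, -3.9]
finger_gap: 18.8
gripper_force: 98.6
time_s: 7.7
position: [467.1, -206.0, 134.9]
tool_rot: [[0.901, -0.434, -0.001], [-0.434, -0.901, 0.0], [-0.001, 0.0, -1.0]]
force: [0.1, 0.5, -3.3]
finger_gap: 18.5
gripper_force: 98.6
```

Steps of 2 mm, reading after each.

```bash
python3 -m handwheel '{"delta_pos":[[0,0,0.01],[0,0,0]],"rotation":[[0,0,0],[0,0,0]],"grip":[1,1]}' | egrep 'pos|force'
python3 -m handwheel '{"delta_pos":[[0,0,0.01],[0,0,0]],"rotation":[[0,0,0],[0,0,0]],"grip":[1,1]}' | egrep 'pos|force'
```

```text
position: [467.3, -206.0, 133.0]
force: [-0.5, 0.0, -4.4]
gripper_force: 98.6
position: [467.2, -206.0, 131.0]
force: [-0.1, 0.4, -4.1]
gripper_force: 98.6
```

```bash
python3 -m handwheel '{"delta_pos":[[0,0,0.01],[0,0,0]],"rotation":[[0,0,0],[0,0,0]],"grip":[1,1]}' | egrep 'pos|force'
```

```text
position: [467.3, -206.0, 129.0]
force: [0.5, -0.1, -2.9]
gripper_force: 98.6
```

```bash
python3 -m handwheel '{"delta_pos":[[0,0,0.01],[0,0,0]],"rotation":[[0,0,0],[0,0,0]],"grip":[1,1]}' | egrep 'pos|force'
```

```text
position: [467.2, -206.0, 127.0]
force: [-0.1, -0.3, -3.7]
gripper_force: 98.6
```

```bash
python3 -m handwheel '{"delta_pos":[[0,0,0.01],[0,0,0]],"rotation":[[0,0,0],[0,0,0]],"grip":[1,1]}' | egrep 'pos|force'
```

```text
position: [467.2, -206.0, 125.0]
force: [0.1, 0.8, -2.6]
gripper_force: 98.6
```

```bash
python3 -m handwheel '{"delta_pos":[[0,0,0.01],[0,0,0]],"rotation":[[0,0,0],[0,0,0]],"grip":[1,1]}' | egrep 'pos|force'
```

```text
position: [467.2, -206.0, 123.0]
force: [-0.6, 0.7, -3.9]
gripper_force: 98.6
```

```bash
python3 -m handwheel '{"delta_pos":[[0,0,0.01],[0,0,0]],"rotation":[[0,0,0],[0,0,0]],"grip":[1,1]}' | egrep 'pos|force'
```

```text
position: [467.3, -206.0, 121.0]
force: [0.3, 0.0, -4.4]
gripper_force: 98.6
```

```bash
python3 -m handwheel '{"delta_pos":[[0,0,0.01],[0,0,0]],"rotation":[[0,0,0],[0,0,0]],"grip":[1,1]}' | egrep 'pos|force'
```

```text
position: [467.2, -206.0, 119.0]
force: [-0.3, -0.8, -2.5]
gripper_force: 98.6
```

```bash
python3 -m handwheel '{"delta_pos":[[0,0,0.01],[0,0,0]],"rotation":[[0,0,0],[0,0,0]],"grip":[1,1]}' | egrep 'pos|force'
```

```text
position: [467.6, -206.1, 117.2]
force: [0.1, 0.4, -3.7]
gripper_force: 98.7
```

```bash
python3 -m handwheel '{"delta_pos":[[0,0,0.01],[0,0,0]],"rotation":[[0,0,0],[0,0,0]],"grip":[1,1]}' | egrep 'pos|force'
```

```text
position: [468.1, -206.2, 115.7]
force: [0.2, -0.5, -2.8]
gripper_force: 98.9
```

```bash
python3 -m handwheel '{"delta_pos":[[0,0,0.01],[0,0,0]],"rotation":[[0,0,0],[0,0,0]],"grip":[1,1]}' | egrep 'pos|force'
```

```text
position: [468.5, -206.3, 113.5]
force: [2.7, -0.7, -2.1]
gripper_force: 98.8
```

```bash
python3 -m handwheel '{"delta_pos":[[0,0,0.01],[0,0,0]],"rotation":[[0,0,0],[0,0,0]],"grip":[1,1]}' | egrep 'pos|force'
```

```text
position: [468.3, -206.2, 111.2]
force: [3.7, -1.5, -4.0]
gripper_force: 98.8
```

```bash
python3 -m handwheel '{"delta_pos":[[0.005,0,0.005],[0,0,0]],"rotation":[[0,0,0],[0,0,0]],"grip":[1,1]}' | egrep 'pos|force'
```

```text
position: [468.4, -206.4, 109.9]
force: [2.5, -2.0, -3.9]
gripper_force: 98.8
```

```bash
python3 -m handwheel '{"delta_pos":[[0,0,0.01],[0,0,0]],"rotation":[[0,0,0],[0,0,0]],"grip":[1,1]}' | egrep 'pos|force'
```

```text
position: [468.1, -206.3, 107.5]
force: [3.3, -1.5, -6.6]
gripper_force: 98.4
```

```bash
python3 -m handwheel '{"delta_pos":[[0,0,0.005],[0,0,0]],"rotation":[[0,0,0],[0,0,0]],"grip":[1,1]}' | egrep 'pos|force|rot'
```

```text
position: [468.1, -206.4, 106.9]
tool_rot: [[0.901, -0.434, -0.001], [-0.434, -0.901, 0.0], [-0.001, 0.0, -1.0]]
force: [2.7, -1.4, -5.4]
gripper_force: 98.6
```

```bash
python3 -m handwheel '{"delta_pos":[[0,0,0.005],[0,0,0]],"rotation":[[0,0,0],[0,0,0]],"grip":[1,1]}' | egrep 'pos|force'
```

```text
position: [467.9, -206.3, 105.9]
force: [2.6, -1.1, -5.9]
gripper_force: 98.5
```

```bash
python3 -m handwheel '{"delta_pos":[[0,0,0.005],[0,0,0]],"rotation":[[0,0,0],[0,0,0]],"grip":[1,1]}' | egrep 'pos|force'
```

```text
position: [467.7, -206.3, 104.8]
force: [0.1, -0.3, -4.7]
gripper_force: 98.3
```

```bash
python3 -m handwheel '{"delta_pos":[[0,0,0.005],[0,0,0]],"rotation":[[0,0,0],[0,0,0]],"grip":[1,1]}' | egrep 'pos|force'
python3 - <<'E'
from h import *
t=eyes.camera("top");s=eyes.camera("side")
b=cv2.resize(s[175:275,222:322],(600,600),interpolation=2)
cv2.imwrite("pics/a5.png",b)
E
```

```text
position: [467.6, -206.4, 104.7]
force: [-2.6, 1.1, 2.1]
gripper_force: 99.4
```

View pics/a5.png

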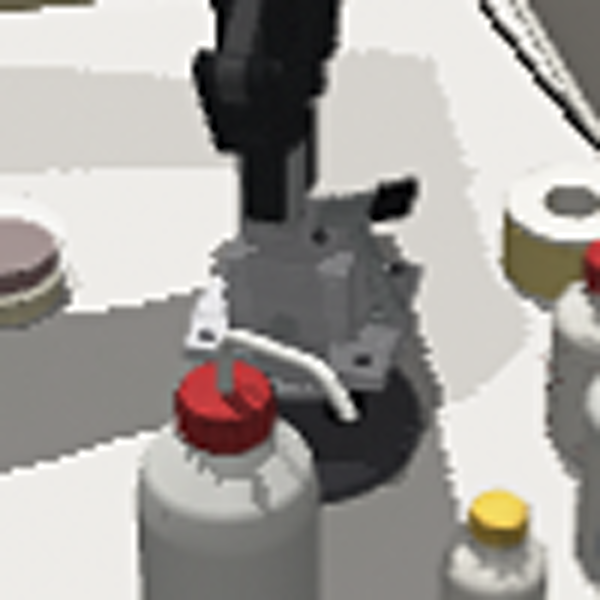

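```bash
python3 -m handwheel '{"delta_pos":[[0,0,0.005],[0,0,0]],"rotation":[[0,0,0],[0,0,0]],"grip":[1,1]}' | egrep 'pos|force'
```

```text
position: [467.6, -206.4, 104.6]
force: [-5.6, 2.9, 9.9]
gripper_force: 100.6
```

```bash
python3 -m handwheel '{"delta_pos":[[0,0,0.005],[0,0,0]],"rotation":[[0,0,0],[0,0,0]],"grip":[1,1]}' | egrep 'pos|force'
```

```text
position: [467.6, -206.4, 104.5]
force: [-8.4, 3.9, 14.2]
gripper_force: 101.4
```

```bash
python3 -m handwheel '{"delta_pos":[[-0.006,0,0.003],[0,0,0],[0,0,0]],"rotation":[[0,0,0],[0,0,0],[0,0,0]],"grip":[1,1,1]}' | egrep 'pos|force|rot|time'; python3 -c "
from h import *;print(observe()['moment'])"
```

```text
time_s: 12.1
position: [467.6, -206.3, 104.5]
tool_rot: [[0.901, -0.433, 0.001], [-0.433, -0.901, -0.001], [0.002, 0.001, -1.0]]
force: [-6.7, 2.7, 16.5]
gripper_force: 101.3
[ 1.04821821  1.59994021 -0.05692434]
```

```bash
python3 -m handwheel '{"delta_pos":[[-0.004,0,0.003],[0,0,0],[0,0,0]],"rotation":[[0,0,0],[0,0,0],[0,0,0]],"grip":[1,1,1]}' | egrep 'pos|force|time'; python3 -m handwheel '{"delta_pos":[[0,0,-0.008],[0,0,-0.008],[0,0,0]],"rotation":[[0,0,0],[0,0,0],[0,0,0]],"grip":[1,1,1]}' | egrep 'pos|force|time'
```

```text
time_s: 12.4
position: [467.6, -206.3, 104.5]
force: [-6.1, 2.6, 17.0]
gripper_force: 101.6
time_s: 12.7
position: [467.5, -205.9, 104.5]
force: [1.9, -0.7, -0.2]
gripper_force: 99.0
```

```bash
python3 -m handwheel '{"delta_pos":[[0,0,0],[0,0,0],[0,0,0],[0,0,0],[0,0,0],[0,0,0]],"rotation":[[0,0,0],[0,0,0],[0,0,0],[0,0,0],[0,0,0],[0,0,0]],"grip":[0,0,0,0,0,0]}' | egrep 'pos|force|time|gap'
python3 -m handwheel '{"delta_pos":[[0,0,-0.05],[0,0,-0.1],[0,0,-0.1],[0,0,-0.1],[0,0,-0.05],[0,0,0],[0,0,0]],"rotation":[[0,0,0],[0,0,0],[0,0,0],[0,0,0],[0,0,0],[0,0,0],[0,0,0]],"grip":[0,0,0,0,1,1,1]}' | egrep 'pos|force|time|gap'
python3 - <<'E'
from h import *
s=eyes.camera("side")
cv2.imwrite("pics/a6.png",cv2.resize(s[175:275,222:322],(600,600),interpolation=2))
xh=np.array([.901,-.434]);b=np.array([467.6,-206.3])+8.4*xh;print("bore",b,"TCP target latch pad mid",b+35.5*xh)
E
python3 go.py 507.2 -225.4 140 -25.7
```

```text
time_s: 13.3
position: [466.5, -205.6, 104.3]
force: [-0.4, -1.1, 0.3]
finger_gap: 42.4
gripper_force: 0.0
time_s: 14.0
position: [466.1, -205.4, 183.9]
force: [0.7, -0.7, 0.0]
finger_gap: 0.8
gripper_force: 0.0
bore [ 475.1684 -209.9456] TCP target latch pad mid [ 507.1539 -225.3526]
t 14.05 pos [ 465.8 -205.4  183.4] F [-0.1  0.2  0.1] gap 0.2
delta units [2.300e-01 2.000e-04 2.167e-01] rot [ 0.0004  0.0035 -0.0011]
```

View pics/a6.png

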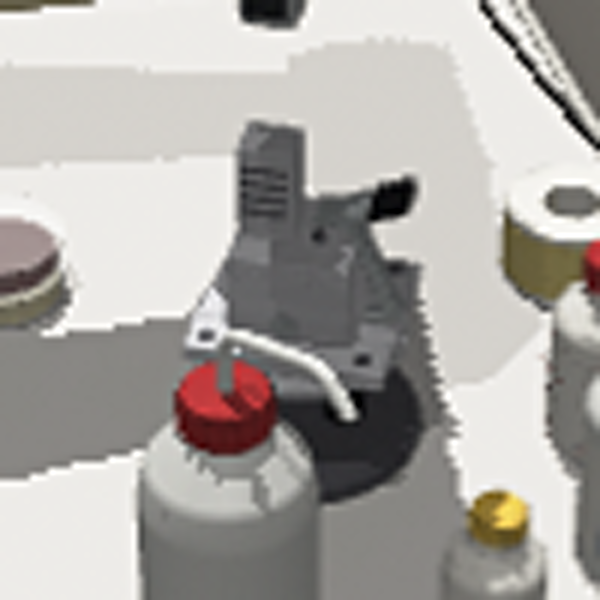

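```bash
python3 -m handwheel '{"delta_pos":[[0.12,0,0],[0.11,0,0],[0,0,0.1],[0,0,0.1],[0,0,0.06],[0,0,0.03],[0,0,0],[0,0,0]],"rotation":[[0,0,0],[0,0,0],[0,0,0],[0,0,0],[0,0,0],[0,0,0],[0,0,0],[0,0,0]],"grip":[1,1,1,1,1,1,1,1]}'
python3 go.py 507.2 -225.4 117 -25.7
```

```text
time_s: 14.85
position: [508.4, -225.7, 126.9]
tool_rot: [[0.901, -0.434, 0.001], [-0.434, -0.901, -0.0], [0.001, 0.0, -1.0]]
force: [0.2, -0.2, -0.3]
finger_gap: 0.2
gripper_force: 0.0
t 14.85 pos [ 508.4 -225.7  126.9] F [ 0.2 -0.2 -0.3] gap 0.2
delta units [-0.0062  0.0013  0.0494] rot [ 0.     -0.002   0.0001]
```

```bash
python3 -m handwheel '{"delta_pos":[[-0.006,0,0.015],[0,0,0.015],[0,0,0]],"rotation":[[0,0,0],[0,0,0],[0,0,0]],"grip":[1,1,1]}'|egrep 'pos|force'
```

```text
position: [506.7, -225.0, 120.2]
force: [0.4, 0.5, 0.3]
gripper_force: 0.0
```

```bash
python3 -m handwheel '{"delta_pos":[[0,0,0.01],[0,0,0.01],[0,0,0]],"rotation":[[0,0,0],[0,0,0],[0,0,0]],"grip":[1,1,1]}'|egrep 'pos|force'
```

```text
position: [508.0, -225.5, 117.6]
force: [-0.2, -0.7, 4.7]
gripper_force: 2.2
```

```bash
python3 -m handwheel '{"delta_pos":[[0,0,0.01],[0,0,0]],"rotation":[[0,0,0],[0,0,0]],"grip":[1,1]}'|egrep 'pos|force'
```

```text
position: [508.7, -225.8, 116.0]
force: [1.2, -0.6, 5.8]
gripper_force: 2.6
```

```bash
python3 -m handwheel '{"delta_pos":[[0,0,0.01],[0,0,0]],"rotation":[[0,0,0],[0,0,0]],"grip":[1,1]}'|egrep 'pos|force'
```

```text
position: [509.3, -226.1, 114.3]
force: [1.7, -1.3, 4.8]
gripper_force: 2.8
```

Contact at 118, and the lever is moving with about 5 N.

```bash
python3 -m handwheel '{"delta_pos":[[0,0,0.01],[0,0,0.01],[0,0,0]],"rotation":[[0,0,0],[0,0,0],[0,0,0]],"grip":[1,1,1]}'|egrep 'pos|force'
```

```text
position: [510.4, -226.5, 110.8]
force: [2.3, -3.0, 5.7]
gripper_force: 2.8
```

```bash
python3 -m handwheel '{"delta_pos":[[0,0,0.01],[0,0,0]],"rotation":[[0,0,0],[0,0,0]],"grip":[1,1]}'|egrep 'pos|force'
```

```text
position: [510.8, -226.7, 109.0]
force: [2.9, -3.3, 6.2]
gripper_force: 2.9
```

```bash
python3 -m handwheel '{"delta_pos":[[0,0,0.008],[0,0,0]],"rotation":[[0,0,0],[0,0,0]],"grip":[1,1]}'|egrep 'pos|force'
```

```text
position: [511.0, -226.8, 107.5]
force: [2.6, -3.9, 6.5]
gripper_force: 2.9
```

```bash
python3 -m handwheel '{"delta_pos":[[0,0,0.006],[0,0,0]],"rotation":[[0,0,0],[0,0,0]],"grip":[1,1]}'|egrep 'pos|force'
```

```text
position: [511.2, -226.9, 106.5]
force: [3.3, -4.3, 6.6]
gripper_force: 3.2
```

```bash
python3 -m handwheel '{"delta_pos":[[0,0,0.005],[0,0,0]],"rotation":[[0,0,0],[0,0,0]],"grip":[1,1]}'|egrep 'pos|force'
```

```text
position: [511.3, -226.9, 106.2]
force: [2.1, -2.4, 9.9]
gripper_force: 5.1
```

```bash
python3 -m handwheel '{"delta_pos":[[0,0,0.005],[0,0,0]],"rotation":[[0,0,0],[0,0,0]],"grip":[1,1]}'|egrep 'pos|force'
```

```text
position: [511.4, -226.9, 106.1]
force: [0.7, -2.6, 14.4]
gripper_force: 7.2
```

```bash
python3 -m handwheel '{"delta_pos":[[0,0,0.003],[0,0,0],[0,0,0]],"rotation":[[0,0,0],[0,0,0],[0,0,0]],"grip":[1,1,1]}'|egrep 'pos|force'
```

```text
position: [511.4, -226.9, 106.0]
force: [-0.9, -2.3, 17.8]
gripper_force: 8.5
```

```bash
python3 -m handwheel '{"delta_pos":[[0,0,-0.02],[0,0,-0.05],[0,0,-0.1],[0,0,-0.2],[0,0,-0.2],[0,0,0],[0,0,0],[0,0,0]],"rotation":[[0,0,0],[0,0,0],[0,0,0],[0,0,0],[0,0,0],[0,0,0],[0,0,0],[0,0,0]],"grip":[1,1,1,1,1,1,1,1]}'|egrep 'pos|force|time'
python3 - <<'E'
from h import *
s=eyes.camera("side")
cv2.imwrite("pics/a7.png",cv2.resize(s[175:275,222:322],(600,600),interpolation=2))
E
```

```text
time_s: 18.25
position: [505.9, -224.7, 213.7]
force: [-0.3, 0.4, -0.6]
gripper_force: 0.0
```

View pics/a7.png

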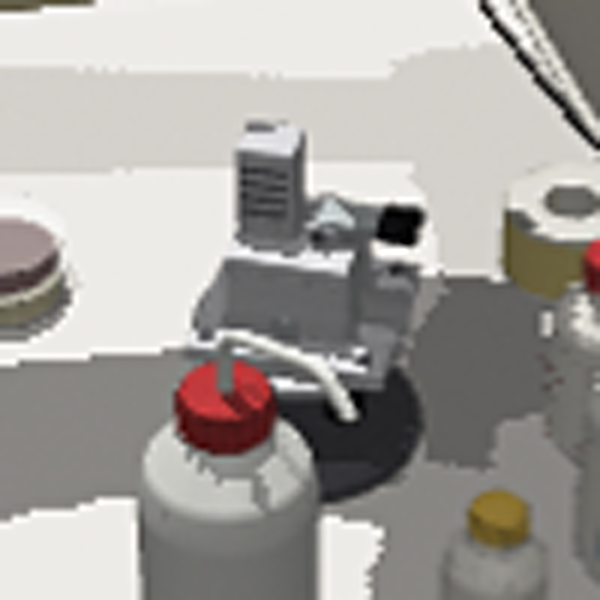

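The lever pad has dropped from about (395,200) to (400,225) and the lever lies level. The head is flat on the seat and the robot is clear of it.

```bash
python3 -c "
from cell import manip;print(manip.close_job())"
```

```text
the job is handed in; nothing more can be done
None
```

The head is on the ball stand, pushed to its hard stop on the seat plate with about 17 N at the wrist (about 20 N including the head's weight). The latch lever was then pressed to its hard stop at about 18 N, and the job was handed in at about 18 s with the arm clear and the bystanders untouched.

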